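# Dial off, marker ready over the heart

## Task

I want to touch up the red wooden heart lying on the warming plate. First turn the plate's dial fully anticlockwise to its stop, which is off; then draw the green marker out of the slanted stand and hold it upright, nib down, over the middle of the heart with the nib a few centimetres above it and never touching it. Finish still holding the marker there, steady; leave the other two markers and the figurine alone and the heart where it lies.

Things in the scene. Friction and masses are not known exactly. Their poses are not given: they have to be found in the camera images.
- dryer: warming plate, fixed to the table: grey box 150 mm (its x) by 270 mm (its y), 45 mm high, with a steel plate 130 by 150 mm (top at 51 mm) centred at its y = +50 mm and the dial centred at its y = -90 mm. Origin at the centre of its underside on the table; z up. Turned up to 0.35 rad from square to the robot
- dial (a joint): angle of the black dial in rad: 0 is off, the anticlockwise end stop; grows clockwise seen from above, to 4.7. It starts between 0.6 and 1.3, turns with light friction (0.03 N m) and stays where it is left. At 0 its bar lies along the x axis of dryer, with the white pointer line towards the robot (at the red mark)
- dial_grip (a point): point on the dial's vertical axis at the height to grip, 82 mm above the table. The grip is an upright bar 42 mm long, 14 mm thick, its top 7 mm above this point and its foot 23 mm below it, on a disc of 22 mm radius. The point turns with the dial: its x axis lies along the bar, z up; the pointer is at the -x end
- stand: wooden marker stand, fixed: base board 130 by 200 mm with a slanted block 34 mm thick, 176 mm wide, 83 mm long holding three square holes (21 mm wide, 75 mm deep) 60 mm apart along its y, mouths about 85 mm above the table. Origin at the centre of its underside, z up; the holes lean 0.75 rad from z towards its +x, which points away from the robot within 0.35 rad
- green_marker: green paint marker 150 mm long, about 30 g: round white barrel 18 mm in diameter, last 35 mm at the tail green, first 30 mm taper to the nib. Origin at the nib's tip; z runs from nib to tail. Starts loose, nib down, in any one hole of the stand, leaning about 0.75 rad from upright, tail away from the robot, 75 mm in the hole, 75 mm out. This is the one to take.
- green_marker_nib (a point): tip of the green marker's nib; axes as for the marker
- red_marker: red paint marker 150 mm long, about 30 g: round white barrel 18 mm in diameter, last 35 mm at the tail red, first 30 mm taper to the nib. Origin at the nib's tip; z runs from nib to tail. Starts loose, nib down, in any one hole of the stand, leaning about 0.75 rad from upright, tail away from the robot, 75 mm in the hole, 75 mm out. Leave it alone.
- blue_marker: blue paint marker 150 mm long, about 30 g: round white barrel 18 mm in diameter, last 35 mm at the tail blue, first 30 mm taper to the nib. Origin at the nib's tip; z runs from nib to tail. Starts loose, nib down, in any one hole of the stand, leaning about 0.75 rad from upright, tail away from the robot, 75 mm in the hole, 75 mm out. Leave it alone.
- heart: red wooden heart with three white dots, about 53 mm wide, 44 mm long and 12 mm thick, about 40 g, lying loose on the steel plate in any yaw. Origin at the middle of its underside; z up
- heart_top (a point): middle of the heart's upper face, 63 mm above the table
- figurine: white ceramic angel figurine, 78 mm high, 48 mm wide at its foot, about 120 g, standing loose on the table. Origin at the centre of its underside. Leave it alone

How it is judged:
On the way, in this order (a step that is already met when the one before it is completed fails the run):
1. the dial is turned off, with the green marker still in the stand (value of joint dial below 0.12 rad and distance of green_marker from where it was at the start of the episode below 0.03 m), for 0.2 s.
2. the green marker is drawn clear of the stand and held (distance of green_marker_nib from where it was at the start of the episode above 0.06 m and contact force between green_marker and stand below 0.05 N and contact force between the fingers and green_marker above 1 N), for 0.2 s.
At the end, for the whole second after the job is handed in: dial within 0.12 rad of off; green marker held by the fingers, still, clear of stand, plate and heart, upright nib down within 0.25 rad, its nib within 25 mm of the heart's middle seen from above and 10 to 90 mm above the heart's upper face; heart within 15 mm of where it was (value of joint dial below 0.12 rad and angle between green_marker's own z axis and vertical below 0.25 rad and horizontal distance between green_marker_nib and heart_top below 0.025 m and z of green_marker_nib in the frame of heart_top between 0.01 and 0.09 m and contact force between the fingers and green_marker above 1 N and contact force between green_marker and stand below 0.05 N and contact force between green_marker and dryer below 0.05 N and contact force between green_marker and heart below 0.05 N and linear speed of green_marker below 0.03 m/s and distance of heart from where it was at the start of the episode below 0.015 m); the arm keeps its last pose, push and grip.
It fails at once if the marker touches the heart (contact force between green_marker and heart above 0.3 N).
It fails at once if another marker is moved by more than 20 mm (distance of any of red_marker, blue_marker from where it was at the start of the episode above 0.02 m).
It fails at once if the figurine is moved by more than 20 mm (distance of figurine from where it was at the start of the episode above 0.02 m).
It fails at once if the heart is moved by more than 15 mm (distance of heart from where it was at the start of the episode above 0.015 m).
It also fails if it takes over 54 s, if anything falls off the work surface, if the arm or the gripper's body presses on something with over 40 N, if the wrist force passes 120 N, or if a joint passes its speed limit or range.

## Robot

A 6-joint arm with a two-finger parallel gripper is mounted at the origin on the work surface. World frame = base frame: x ahead of the robot, y to its left, z up, the work surface at z = 0. Lengths are in m, angles in rad, forces in N, time in s.
With the tool pointing down it reaches from about 0.35 to 0.775 m from the base axis. Payload 7.3 kg.
Tool frame: the origin (TCP) lies on the mounting face of the last link; the fingertips stand 178 mm ahead of it and the grasp point (between the pads) lies 159 mm ahead of it (robot.grip_depth is the distance from the TCP to the grasp point, in m); z points along the fingers, y is the line along which they close (so a half turn about z gives the same grasp; the last joint's range is limited). The gripper opens to 92 mm and grips with 3 to 60 N. Pads are 19 mm wide; open, the fingers measure 130 mm over their backs; the gripper's body (75 mm by 190 mm) begins 47 mm behind the grasp point.
Start: joints at [1.129, 0.342, 1.524, -0, 1.275, -0.146], TCP at [0.153, 0.502, 0.405] pointing down, gripper open.
Joint ranges: [-2.53, 2.53], [-0.77, 2.02], [0.04, 2.7], [-1, 4.14], [0.28, 2.66], [-3.11, 3.11]. Speed limits (rad/s): [2.57, 2.57, 3.14, 3.14, 3.14, 3.14].

## Interface

Orientations are given as [roll, pitch, yaw] about the fixed x, y, z axes, in that order (R = Rz(yaw) Ry(pitch) Rx(roll)).
In Python, from cell import observe, cams, robot, models gives the robot as it stands.
- The arm moves only by the shell command python3 -m jog 'ROWS' [FORCE]. ROWS is JSON, a list of rows, each a list of 3 entries, a list of its own where there are three numbers: the shift along the tool's x, y, z each as a share of 0.4 m, from -1 to 1, then the turn about the tool's z as a share of pi rad, from -1 to 1, then the closure, from 0 (fully open) to 1 (shut). In form: [[[x, y, z], turn, jaw], ...]. A call has 1 to 12 rows; each row is the pose to reach, as a shift and turn from the pose commanded when the call began, along the tool's axes at that moment, turning the shorter way round; what a row does not reach only later rows make up. A row lasts 1/8 s, in which the tool goes at most 62.5 mm and 10.7 degrees, less where a joint would pass 70% of its speed; a pose out of reach is approached as far as the arm can. A call with a number of a shift or a turn outside -1 to 1 is refused whole. A call with a gripper value outside its range is refused whole. The fingers move at their own pace and stop on an object; FORCE is the grip in N (left out, the last holds). Time passes only in rows, so rows that repeat a pose let the fingers close. It gives the time, the measured TCP pose, the force, the opening and the grip force at its end, in the units of the state.
- observe(): the state, without advancing time (a new reading comes with each control period).
- cams.read_camera(name): name is "scene" or "top"; returns the picture (400x640x3 uint8, red, green, blue); there is no depth.
- cams.camera_model(name): a dict with "camera_matrix" (3x3 intrinsics, pixels), "pose" (4x4, takes a point from camera to world coordinates). Camera axes: x right, y down, z forward; pixel columns grow to the right and rows downward; lengths in m; the calibration is good to about 2 mm. A picture is of the moment at which its call begins. camera_model takes no time and is no camera call.
- robot.hand_in(): hands the job in; it is judged then, once.
Trained networks look in the newest picture that a camera, given by its name, has taken for a name from the list of things; names that differ only in an ending like _2 or _b are one class to them, and where a whole thing is asked for, a point or a joint stands for the part that bears it (a point fixed in the world has none). Each returns a list of dicts, best first, with "confidence" (0 to 1); they miss things now and then, are a little off and sometimes report something else, mostly with a low value. They report only what shows in the picture. A call takes as long as a camera call.
- models.find_in(target, camera): "position" ([x, y, z] in m, in world coordinates, good to about 4 mm: the middle of the surface that is visible of it).
- models.pinpoint(target, camera): "position" ([x, y, z] in m, in world coordinates, good to about 4 mm: a listed point, or the origin of a listed thing).
The state is a dict: "time": time; "qpos": joint angles; "qvel": joint speeds; "joint_efforts": joint torques, N m; "tool_pos": TCP position; "tool_rot": TCP orientation; "contact_force": force on the tool from outside, world axes, zero at the start; "torque": the same for the moment, N m; "opening": finger opening in m; "grip_force": force on a finger pad.
Only numpy, scipy, OpenCV 4.12 (cv2) and the standard library are available. Lean on these libraries where they do the work, as an engineer would, in place of code of your own. Each camera call takes 0.05 s, during which the arm holds its last target. There are 200 camera calls.

## Working session

There is one attempt and no reset: what is moved stays moved. The work goes in short steps, Python scripts to look and compute and a shell command to move; the robot and the scene stay as the last step left them, time stands still between calls to the robot, and variables do not carry over. Pictures are saved under pics/ and viewed, at most 10 in all, crops included, and the job is handed in when it is done.

```bash
ls; mkdir -p pics
python3 - <<'E'
from cell import observe,cams,robot,models
import cv2,numpy as np
for c in("scene","top"):
    cv2.imwrite(f"pics/{c}0.png",cams.read_camera(c)[:,:,::-1])
    for t in("dryer","dial_grip","stand","green_marker","green_marker_nib","red_marker","blue_marker","heart_top","figurine"):
        for f in("pinpoint","find_in"):
            r=getattr(models,f)(t,c)
            print(c,t,f,[(np.round(d["position"],3).tolist(),round(d["confidence"],2)) for d in r[:2]])
o=observe();print({k:np.round(v,3).tolist() for k,v in o.items()})
E
```

```text
pics
scene dryer pinpoint [([0.56, 0.205, 0.0], 0.86), ([0.542, 0.265, 0.052], 0.2)]
scene dryer find_in [([0.591, 0.182, 0.046], 0.88), ([0.575, 0.114, 0.069], 0.65)]
scene dial_grip pinpoint [([0.565, 0.117, 0.085], 0.65)]
scene dial_grip find_in [([0.576, 0.118, 0.072], 0.5)]
scene stand pinpoint [([0.495, -0.221, -0.001], 0.72)]
scene stand find_in [([0.521, -0.222, 0.013], 0.86)]
scene green_marker pinpoint [([0.488, -0.157, 0.027], 0.48)]
scene green_marker find_in []
scene green_marker_nib pinpoint [([0.497, -0.218, -0.002], 0.51)]
scene green_marker_nib find_in []
scene red_marker pinpoint [([0.451, -0.268, 0.029], 0.61)]
scene red_marker find_in [([0.544, -0.29, 0.125], 0.5)]
scene blue_marker pinpoint [([0.47, -0.216, 0.026], 0.41)]
scene blue_marker find_in []
scene heart_top pinpoint [([0.541, 0.264, 0.062], 0.65)]
scene heart_top find_in [([0.546, 0.255, 0.062], 0.49)]
scene figurine pinpoint [([0.743, 0.046, 0.0], 0.94)]
scene figurine find_in [([0.754, 0.04, 0.038], 0.62)]
top dryer pinpoint [([0.552, 0.203, 0.0], 0.81)]
top dryer find_in [([0.556, 0.193, 0.05], 0.72)]
[... 378 characters left out ...]
ind_in [([0.524, -0.289, 0.121], 0.85)]
top blue_marker pinpoint []
top blue_marker find_in [([0.541, -0.233, 0.122], 0.95), ([0.491, -0.212, 0.051], 0.65)]
top heart_top pinpoint [([0.545, 0.27, 0.058], 0.92)]
top heart_top find_in [([0.543, 0.257, 0.062], 0.83)]
top figurine pinpoint [([0.74, 0.042, -0.003], 0.59)]
top figurine find_in []
{'time': 1.9, 'qpos': [1.129, 0.342, 1.524, -0.0, 1.275, -0.146], 'qvel': [0.0, -0.001, 0.0, -0.001, -0.0, -0.0], 'joint_efforts': [-0.001, -43.113, -24.448, 0.072, 0.048, -0.0], 'tool_pos': [0.153, 0.502, 0.405], 'tool_rot': [3.141, 0.0, 2.846], 'contact_force': [-0.132, -0.87, 0.468], 'torque': [0.011, 0.027, 0.022], 'grip_force': 0.0, 'opening': 0.092}
```

View pics/scene0.png

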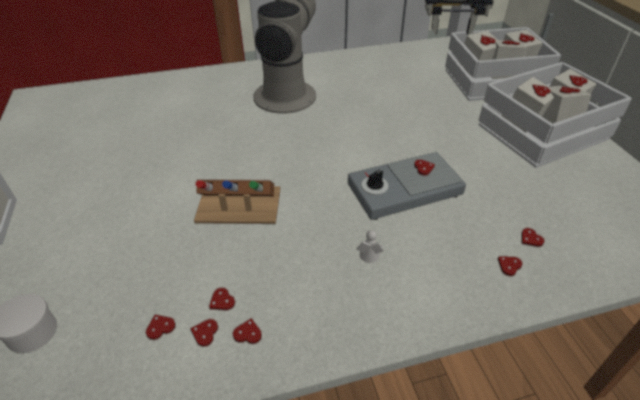

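View pics/top0.png

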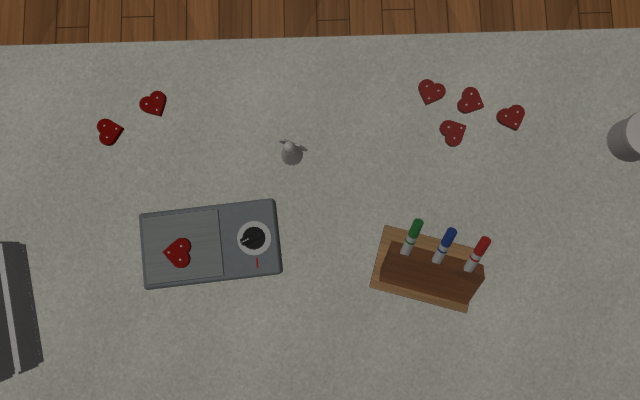

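The scene picture shows the stand at about (235,200), with the markers red, blue, green from left to right. The plate is at (405,185) and the figurine at (370,245).

In the top picture the dial is centred near (253,238), with its pointer to the left and slightly down. The red mark is at (257,262), the heart at (178,253), and the green marker runs from (405,252) to (416,222).

Next I'll measure the dial angle and the axis of the green marker.

```bash
cat > h.py <<'E'
import numpy as np,cv2
from cell import observe,cams,robot,models
from scipy.spatial.transform import Rotation as R
def proj(p,c):
    m=cams.camera_model(c);T=np.linalg.inv(np.array(m["pose"]))
    q=T[:3,:3]@np.array(p)+T[:3,3];u=np.array(m["camera_matrix"])@q;return u[:2]/u[2]
def unproj(uv,z,c):
    m=cams.camera_model(c);P=np.array(m["pose"]);d=P[:3,:3]@np.linalg.inv(m["camera_matrix"])@[uv[0],uv[1],1]
    return P[:3,3]+d*(z-P[2,3])/d[2]
def rel(target,yaw_y=None):
    """target grasp point -> shift in tool axes share of .4; yaw_y: world dir of tool y line (rad) -> turn share"""
    o=observe();M=R.from_euler("xyz",o["tool_rot"]).as_matrix()
    s=M.T@(np.array(target)-[0,0,-robot.grip_depth]-np.array(o["tool_pos"]))
    t=None
    if yaw_y is not None:
        v=M.T@[np.cos(yaw_y),np.sin(yaw_y),0];t=np.arctan2(-v[0],v[1]);t=(t+np.pi/2)%np.pi-np.pi/2
    return np.round(s/.4,4),None if t is None else round(t/np.pi,4),M.round(2).tolist()
E
python3 - <<'E'
from h import *
im=cams.read_camera("top")[:,:,::-1]
a=cv2.resize(im[205:275,215:295],None,fx=6,fy=6,interpolation=cv2.INTER_CUBIC)
b=cv2.resize(im[205:320,360:500],None,fx=4,fy=4,interpolation=cv2.INTER_CUBIC)
cv2.imwrite("pics/a.png",a);cv2.imwrite("pics/b.png",b)
print(a.shape,b.shape)
for uv in[(147,289),(281,272),(140,213),(273,199)]:print("dryer top corner",unproj(uv,.045,"top").round(3))
for uv in[(372,287),(467,312),(386,226)]:print("stand base",unproj(uv,.012,"top").round(3))
for z in(.059,.082):print("dialpx",z,proj([.565,.1165,z],"top"))
E
```

```text
(420, 480, 3) (460, 560, 3)
dryer top corner [0.472 0.325 0.045]
dryer top corner [0.498 0.066 0.045]
dryer top corner [0.62  0.342 0.045]
dryer top corner [0.641 0.079 0.045]
stand base [ 0.462 -0.113  0.012]
stand base [ 0.408 -0.3    0.012]
stand base [ 0.583 -0.146  0.012]
dialpx 0.059 [253.2484949  237.95471489]
dialpx 0.082 [251.22285887 237.72170142]
```

```bash
python3 -c "
import cv2,numpy as np
a=cv2.imread('pics/a.png');b=cv2.imread('pics/b.png')
c=np.zeros((460,1040,3),np.uint8);c[:420,:480]=a;c[:,480:]=b
cv2.imwrite('pics/ab.png',cv2.resize(c[:, :],(800,354)))"
```

```text
(no output)
```

View pics/ab.png

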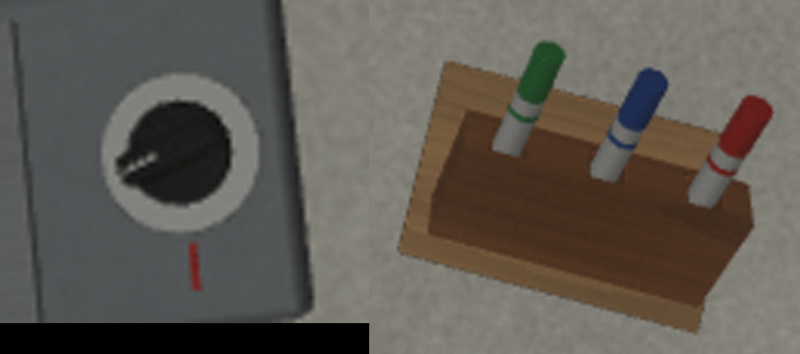

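The dial pointer is about 65–70° clockwise of the red mark's direction, so the dial reads about 1.2 rad. The plate's yaw is about 0.10.

Run:
```python
from h import *
for z in(.17,.082):print(rel([.565,.1165,z],0.45))
print(robot.grip_depth)
```

```text
(array([-1.2663, -0.6221,  0.1888]), np.float64(0.2626), [[-0.96, 0.29, 0.0], [0.29, 0.96, 0.0], [-0.0, 0.0, -1.0]])
(array([-1.2663, -0.6221,  0.4088]), np.float64(0.2626), [[-0.96, 0.29, 0.0], [0.29, 0.96, 0.0], [-0.0, 0.0, -1.0]])
0.1592
```

```bash
python3 -m jog '[[[-0.9,-0.44,0.1],0.263,0.35],[[-0.9,-0.44,0.1],0.263,0.35],[[-0.9,-0.44,0.1],0.263,0.35],[[-0.9,-0.44,0.1],0.263,0.35],[[-0.9,-0.44,0.1],0.263,0.35],[[-0.9,-0.44,0.1],0.263,0.35],[[-0.9,-0.44,0.1],0.263,0.35],[[-0.9,-0.44,0.1],0.263,0.35]]' 20
python3 - <<'E'
from h import *
for z in(.17,.082):print(rel([.565,.1165,z],0.45))
E
```

```text
time: 2.95
tool_pos: [0.4473, 0.2275, 0.3643]
tool_rot: [-3.141, -0.0, 2.016]
contact_force: [0.5, 0.4, -0.5]
opening: 0.0597
grip_force: 0.0
(array([-0.3772,  0.1461,  0.0878]), np.float64(-0.0015), [[-0.43, 0.9, -0.0], [0.9, 0.43, -0.0], [0.0, -0.0, -1.0]])
(array([-0.3772,  0.1462,  0.3078]), np.float64(-0.0015), [[-0.43, 0.9, -0.0], [0.9, 0.43, -0.0], [0.0, -0.0, -1.0]])
```

```bash
python3 -m jog '[[[-0.377,0.146,0.088],0,0.35],[[-0.377,0.146,0.088],0,0.35],[[-0.377,0.146,0.088],0,0.35],[[-0.377,0.146,0.308],0,0.35],[[-0.377,0.146,0.308],0,0.35],[[-0.377,0.146,0.308],0,0.35],[[-0.377,0.146,0.308],0,1],[[-0.377,0.146,0.308],0,1],[[-0.377,0.146,0.308],0,1],[[-0.377,0.146,0.308],0,1],[[-0.377,0.146,0.308],0,1]]' 15
python3 - <<'E'
from h import *
print(rel([.565,.1165,.082],1.70))
E
```

```text
time: 4.32
tool_pos: [0.5645, 0.1186, 0.2419]
tool_rot: [3.139, 0.0, 2.019]
contact_force: [9.7, 8.9, -7.0]
opening: 0.014
grip_force: 6.7
(array([-0.0051, -0.0012,  0.0018]), np.float64(-0.3984), [[-0.43, 0.9, 0.0], [0.9, 0.43, 0.0], [-0.0, 0.0, -1.0]])
```

```bash
python3 -m jog '[[[0,0.005,0],-0.06,1],[[0,0.005,0],-0.12,1],[[0,0.005,0],-0.17,1],[[0,0.005,0],-0.22,1],[[0,0.005,0],-0.27,1],[[0,0.005,0],-0.32,1],[[0,0.005,0],-0.36,1],[[0,0.005,0],-0.39,1],[[0,0.005,0],-0.40,1],[[0,0.005,0],-0.40,1]]'
python3 - <<'E'
from h import *
print(observe()["torque"],rel([.565,.1165,.082],1.67))
E
```

```text
time: 5.58
tool_pos: [0.5648, 0.1172, 0.2417]
tool_rot: [-3.138, -0.005, -3.007]
contact_force: [-8.4, -11.3, 9.5]
opening: 0.0142
grip_force: 15.5
[-1.95005524  1.37224586 -0.40504543] (array([-0.0004, -0.0018,  0.0014]), np.float64(0.0111), [[-0.99, -0.13, -0.01], [-0.13, 0.99, -0.0], [0.01, -0.0, -1.0]])
```

```bash
python3 -m jog '[[[0,0,0],0,0.4],[[0,0,0],0,0.4],[[0,0,0],0,0.4],[[0,0,-0.2],0,0.6],[[0,0,-0.4],0,0.6],[[0,0.3,-0.4],0,0.6],[[0,-0.3,-0.4],0,0.6],[[0,-0.4,-0.4],0,0.6],[[0,-0.4,-0.4],0,0.6],[[0,-0.4,-0.4],0,0.6],[[0,-0.4,-0.4],0,0.6]]'
python3 - <<'E'
from h import *
im=cams.read_camera("top")[:,:,::-1]
cv2.imwrite("pics/c.png",cv2.resize(im[195:325,130:500],None,fx=2.16,fy=2.16,interpolation=cv2.INTER_CUBIC))
hs=cv2.cvtColor(im,cv2.COLOR_BGR2HSV)
# cap tail/start centroids
for n,lo,hi in(("green",50,75),("blue",105,125)):
    m=cv2.inRange(hs,(lo,100,40),(hi,255,255));m[:, :380]=0;m[:200]=0;ys,xs=np.nonzero(m)
    if len(xs):print(n,xs.mean(),ys.mean(),len(xs),cv2.fitLine(np.c_[xs,ys].astype(np.float32),2,0,.01,.01).ravel(),unproj((xs.mean(),ys.mean()),.127,"top"))
for c in("top","scene"):
    if c=="scene":cams.read_camera(c)
    for t in("green_marker","green_marker_nib","blue_marker","red_marker","stand","heart_top"):
        for f in("pinpoint","find_in"):
            print(c,t,f,[(np.round(d["position"],3).tolist(),round(d["confidence"],2)) for d in getattr(models,f)(t,c)[:1]])
E
```

```text
time: 6.95
tool_pos: [0.5876, -0.0415, 0.4014]
tool_rot: [-3.141, 0.0, -3.01]
contact_force: [0.1, 1.7, -0.7]
opening: 0.0366
grip_force: 0.0
blue 448.14 237.475 200 [  0.47856238  -0.87805355 448.14       237.475     ] [ 0.55549461 -0.23778967  0.127     ]
top green_marker pinpoint []
top green_marker find_in [([0.543, 0.258, 0.06], 0.52)]
top green_marker_nib pinpoint []
top green_marker_nib find_in []
top blue_marker pinpoint [([0.544, 0.267, 0.062], 0.2)]
top blue_marker find_in [([0.54, -0.232, 0.119], 0.76)]
top red_marker pinpoint []
top red_marker find_in [([0.524, -0.288, 0.124], 0.77)]
top stand pinpoint [([0.499, -0.224, -0.005], 0.89)]
top stand find_in [([0.482, -0.248, 0.054], 0.76)]
top heart_top pinpoint []
top heart_top find_in [([0.547, 0.261, 0.06], 0.96)]
scene green_marker pinpoint [([0.488, -0.158, 0.026], 0.48)]
scene green_marker find_in [([0.579, -0.176, 0.132], 0.63)]
scene green_marker_nib pinpoint []
scene green_marker_nib find_in [([0.582, -0.18, 0.129], 0.48)]
scene blue_marker pinpoint [([0.467, -0.216, 0.029], 0.67)]
scene blue_marker find_in [([0.562, -0.233, 0.125], 0.42)]
scene red_marker pinpoint [([0.456, -0.266, 0.028], 0.54)]
scene red_marker find_in [([0.542, -0.289, 0.126], 0.53)]
scene stand pinpoint [([0.495, -0.22, -0.0], 0.66)]
scene stand find_in [([0.522, -0.221, 0.012], 0.94)]
scene heart_top pinpoint [([0.54, 0.266, 0.064], 0.76)]
scene heart_top find_in [([0.549, 0.254, 0.062], 0.72)]
```

View pics/c.png

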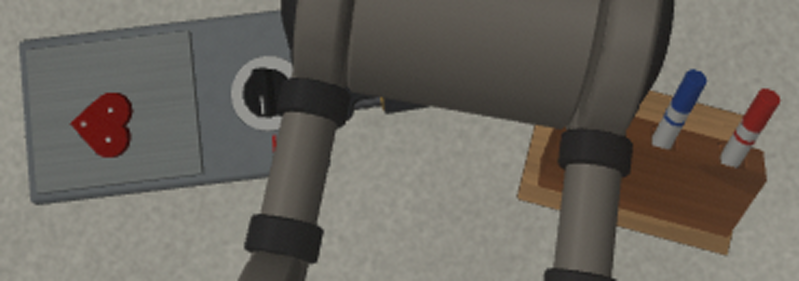

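The dial pointer at about (263,105) in the crop now lies along the red-mark direction, so the dial is off. The arm hides the green marker here, so I'll fit its axis from the two first pictures.

Run:
```python
from h import *
from scipy.optimize import least_squares
yaw=-.275;d=np.array([np.sin(.75)*np.cos(yaw),np.sin(.75)*np.sin(yaw),np.cos(.75)])
n0=np.array([.485,-.158,.027])
obs={}
for c,box in(("top",(395,430,212,262)),("scene",(246,270,175,195))):
    im=cv2.imread(f"pics/{c}0.png").astype(int);x0,x1,y0,y1=box
    b,g,r=[im[y0:y1,x0:x1,i] for i in range(3)]
    ys,xs=np.nonzero((g>r+25)&(g>b+12));obs[c]=np.array([xs.mean()+x0,ys.mean()+y0])
    print(c,obs[c],len(xs),"pred",proj(n0+.1325*d,c),"tail",proj(n0+.15*d,c),xs.min()+x0,xs.max()+x0,ys.min()+y0,ys.max()+y0)
f=lambda p:np.concatenate([proj(p,c)-obs[c] for c in obs])
s=least_squares(f,n0+.1325*d);print("cap mid",s.x.round(4),"model",(n0+.1325*d).round(4),s.fun.round(2))
for c in ("top",):print(unproj(obs[c],.123,c))
```

```text
top [414.97206704 228.59217877] 179 pred [415.89172634 229.00446472] tail [418.98481848 222.07590454] 406 423 219 243
scene [253.68 184.5 ] 50 pred [252.92904509 185.81927803] tail [251.65640681 185.02187942] 250 258 181 188
cap mid [ 0.5725 -0.1803  0.1279] model [ 0.5719 -0.1825  0.1239] [0.08 0.02 0.1  0.01]
[ 0.57272712 -0.1811346   0.123     ]
```

Run:
```python
from h import *
for z in(.21,.123):print(rel([.5715,-.1815,z],1.296))
```

```text
(array([ 0.0871, -0.3469,  0.0808]), np.float64(0.1303), [[-0.99, -0.13, 0.0], [-0.13, 0.99, 0.0], [-0.0, 0.0, -1.0]])
(array([ 0.0871, -0.3469,  0.2983]), np.float64(0.1303), [[-0.99, -0.13, 0.0], [-0.13, 0.99, 0.0], [-0.0, 0.0, -1.0]])
```

```bash
python3 -m jog '[[[0.087,-0.347,0.08],0.13,0.6],[[0.087,-0.347,0.08],0.13,0.6],[[0.087,-0.347,0.08],0.13,0.6],[[0.087,-0.347,0.08],0.13,0.6],[[0.087,-0.347,0.08],0.13,0.6]]' 10
python3 - <<'E'
from h import *
print(rel([.5715,-.1815,.123],1.296))
im=cams.read_camera("scene")[:,:,::-1]
cv2.imwrite("pics/d.png",cv2.resize(im[110:240,170:310],None,fx=4,fy=4,interpolation=cv2.INTER_CUBIC))
E
```

```text
time: 8.88
tool_pos: [0.5718, -0.1803, 0.3699]
tool_rot: [3.141, 0.0, 2.87]
contact_force: [0.6, 0.1, 1.4]
opening: 0.0364
grip_force: 0.0
(array([ 1.000e-04, -3.100e-03,  2.193e-01]), np.float64(0.001), [[-0.96, 0.27, 0.0], [0.27, 0.96, 0.0], [-0.0, 0.0, -1.0]])
```

View pics/d.png

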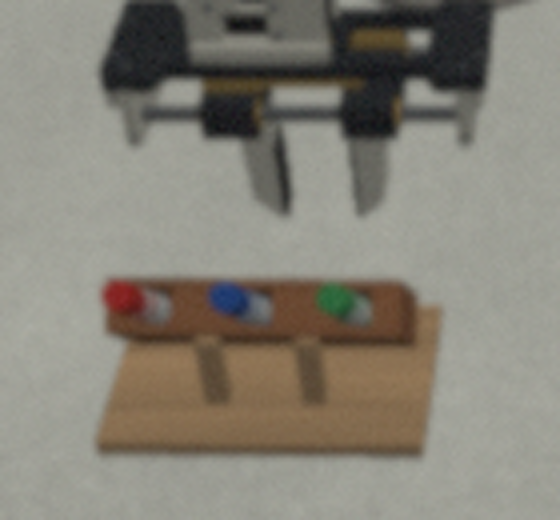

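```bash
python3 -m jog '[[[0,-0.002,0.12],0,0.6],[[0,-0.002,0.219],0,0.6],[[0,-0.002,0.219],0,0.6],[[0,-0.002,0.219],0,1],[[0,-0.002,0.219],0,1],[[0,-0.002,0.219],0,1],[[0,-0.002,0.219],0,1],[[0,-0.002,0.219],0,1]]' 10
python3 - <<'E'
from h import *
print(rel([.5715,-.1815,.123],1.296))
d=np.array([np.sin(.75),0,np.cos(.75)])
for s in(.04,.06,.075,.1):print(s,"out: tool shares x,z",(-d[0]*s/.4).round(4),(-d[2]*s/.4).round(4))
E
```

```text
time: 9.93
tool_pos: [0.572, -0.1824, 0.2836]
tool_rot: [3.141, 0.004, 2.868]
contact_force: [2.4, 1.7, 6.2]
opening: 0.0179
grip_force: 10.0
(array([0.0017, 0.0017, 0.0035]), np.float64(0.0002), [[-0.96, 0.27, 0.0], [0.27, 0.96, -0.0], [-0.0, 0.0, -1.0]])
0.04 out: tool shares x,z -0.0682 -0.0732
0.06 out: tool shares x,z -0.1022 -0.1098
0.075 out: tool shares x,z -0.1278 -0.1372
0.1 out: tool shares x,z -0.1704 -0.1829
```

```bash
python3 -m jog '[[[-0.026,0,-0.0275],0,1],[[-0.051,0,-0.055],0,1],[[-0.077,0,-0.082],0,1],[[-0.102,0,-0.11],0,1],[[-0.102,0,-0.11],0,1],[[-0.102,0,-0.11],0,1]]'
python3 - <<'E'
from h import *
im=cams.read_camera("scene")[:,:,::-1]
cv2.imwrite("pics/e.png",cv2.resize(im[110:240,170:310],None,fx=4,fy=4,interpolation=cv2.INTER_CUBIC))
E
```

```text
time: 10.68
tool_pos: [0.6101, -0.1932, 0.3253]
tool_rot: [3.141, -0.001, 2.868]
contact_force: [-0.8, 0.0, -0.6]
opening: 0.0175
grip_force: 9.9
```

View pics/e.png

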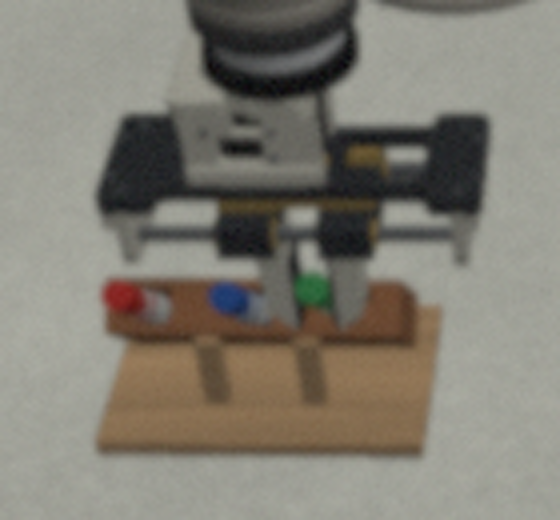

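The picture shows the green cap between the fingers at about (313,290), with the marker mostly drawn out and the other two unmoved. Next I'll lever it upright against the mouth of the hole, with a light grip.

```bash
python3 -m jog '[[[0,0,0],0,1],[[0.034,0,-0.034],0,1],[[0.0725,0,-0.061],0,1],[[0.113,0,-0.081],0,1],[[0.156,0,-0.0935],0,1],[[0.2,0,-0.0975],0,1],[[0.2,0,-0.0975],0,1]]' 5
python3 - <<'E'
from h import *
im=cams.read_camera("scene")[:,:,::-1]
a=cv2.resize(im[90:220,170:310],None,fx=4,fy=4,interpolation=cv2.INTER_CUBIC)
cv2.imwrite("pics/f.png",a)
E
```

```text
time: 11.6
tool_pos: [0.5323, -0.1713, 0.3665]
tool_rot: [-3.141, 0.002, 2.868]
contact_force: [0.5, 0.2, 0.5]
opening: 0.0174
grip_force: 5.0
```

View pics/f.png

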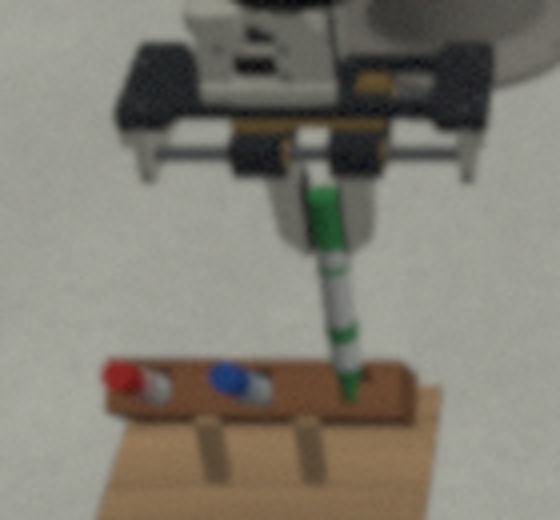

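The nib is at about (350,398) in the crop and the tail at (320,190). The marker is nearly upright; I'll compute its lean.

```bash
cat >> h.py <<'E'
def lean(nibpx,tailpx,c="scene",yaw=None):
    from scipy.optimize import least_squares
    o=observe();M=R.from_euler("xyz",o["tool_rot"]).as_matrix();G=np.array(o["tool_pos"])+M[:,2]*robot.grip_depth
    def f(p):
        d=-M[:,0]*np.sin(p[0])+np.array([0,0,np.cos(p[0])])
        return np.r_[proj(G-p[1]*d,c)-nibpx,proj(G+(.15-p[1])*d,c)-tailpx,(p[1]-.131)*200]
    s=least_squares(f,[.1,.131]);d=-M[:,0]*np.sin(s.x[0])+np.array([0,0,np.cos(s.x[0])])
    print("lean",s.x.round(3),"resid",s.fun.round(1),"nib",(G-s.x[1]*d).round(4),"G",G.round(4))
E
python3 - <<'E'
from h import *
lean(np.array([350/4+170,400/4+90]),np.array([320/4+170,188/4+90]))
E
```

```text
lean [-0.026  0.128] resid [-0.6 -0.1  0.   0.4 -0.5] nib [ 0.5364 -0.1725  0.0785] G [ 0.5332 -0.1716  0.2069]
```

The marker is upright to about 0.03 rad. I'll firm up the grip, lift, and carry it over.

```bash
python3 -m jog '[[[0,0,0],0,1],[[0,0,-0.03],0,1],[[0,0,-0.09],0,1],[[0,0,-0.15],0,1],[[0,0,-0.15],0,1]]' 20
python3 - <<'E'
from h import *
for z in(.267,.237):print(rel([.539,.267,z]))
E
```

```text
time: 12.28
tool_pos: [0.534, -0.1718, 0.427]
tool_rot: [-3.141, 0.005, 2.868]
contact_force: [-0.3, 0.7, -0.6]
opening: 0.0178
grip_force: 20.0
(array([2.8460e-01, 1.0596e+00, 1.0000e-04]), None, [[-0.96, 0.27, 0.0], [0.27, 0.96, -0.0], [-0.0, -0.0, -1.0]])
(array([0.285 , 1.0597, 0.0751]), None, [[-0.96, 0.27, 0.0], [0.27, 0.96, -0.0], [-0.0, -0.0, -1.0]])
```

```bash
python3 -m jog '[[[0.015,0.05,0],0,1],[[0.04,0.15,0],0,1],[[0.067,0.25,0],0,1],[[0.094,0.35,0],0,1],[[0.121,0.45,0],0,1],[[0.148,0.55,0],0,1],[[0.175,0.65,0],0,1],[[0.2,0.75,0],0,1],[[0.228,0.85,0],0,1],[[0.25,0.93,0],0,1],[[0.26,0.96,0],0,1],[[0.26,0.96,0],0,1]]'
python3 - <<'E'
from h import *
for z in(.267,.237):print(rel([.539,.267,z])[0])
E
```

```text
time: 13.78
tool_pos: [0.5368, 0.2269, 0.4241]
tool_rot: [-3.141, -0.001, 2.869]
contact_force: [-0.2, -0.8, -0.2]
opening: 0.0178
grip_force: 20.0
[ 0.0216  0.0981 -0.0053]
[0.0215 0.0982 0.0697]
```

```bash
python3 -m jog '[[[0.01,0.05,0],0,1],[[0.021,0.098,0],0,1],[[0.021,0.098,0.03],0,1],[[0.021,0.098,0.05],0,1],[[0.021,0.098,0.06],0,1],[[0.021,0.098,0.06],0,1],[[0.021,0.098,0.06],0,1]]'
python3 - <<'E'
from h import *
im=cams.read_camera("scene")[:,:,::-1]
print(rel([.539,.267,.237])[0],[(np.round(d["position"],3),d["confidence"]) for t in("green_marker_nib","heart_top") for d in models.pinpoint(t,"scene")])
cv2.imwrite("pics/g.png",cv2.resize(im[80:220,340:480],None,fx=4,fy=4,interpolation=cv2.INTER_CUBIC))
G=np.array([.542,.266,.063]);print("heart px in crop",(proj(G,"scene")-[340,80])*4)
E
```

```text
time: 14.65
tool_pos: [0.5399, 0.2659, 0.4013]
tool_rot: [3.141, 0.001, 2.867]
contact_force: [1.4, -0.3, 0.2]
opening: 0.0178
grip_force: 20.0
[0.0029 0.0019 0.0129] [(array([0.542, 0.266, 0.109]), 0.82), (array([0.54 , 0.266, 0.06 ]), 0.77)]
heart px in crop [341.61444474 343.17510563]
```

View pics/g.png

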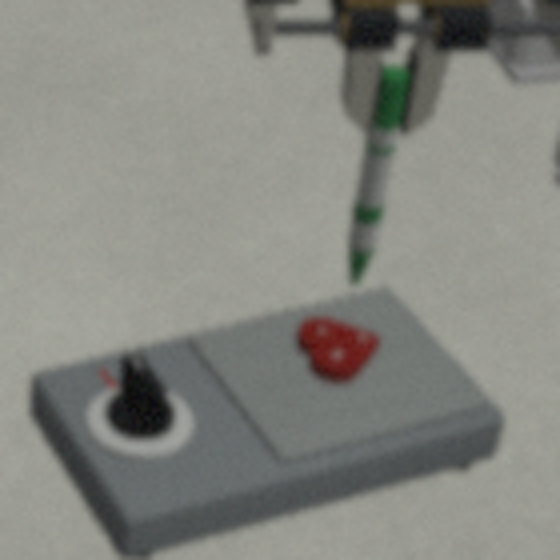

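The picture shows the nib at about (357,282), above the heart at (340,345). The dial bar points at the red mark. I'll confirm the lean and hand in.

```bash
python3 - <<'E'
from h import *
lean(np.array([357/4+340,282/4+80]),np.array([397/4+340,66/4+80]))
E
python3 -m jog '[[[0,0,0],0,1],[[0,0,0],0,1],[[0,0,0],0,1],[[0,0,0],0,1]]'
```

```text
lean [-0.049  0.127] resid [-0.7  0.1 -1.4 -0.  -0.8] nib [0.5459 0.2644 0.1152] G [0.54   0.2661 0.2421]
time: 15.3
tool_pos: [0.5398, 0.2662, 0.4009]
tool_rot: [3.142, 0.0, 2.868]
contact_force: [0.0, 0.2, -0.5]
opening: 0.0177
grip_force: 20.0
```

```bash
python3 -c "
from cell import robot
print(robot.hand_in())"
```

```text
the job is handed in; nothing more can be done
None
```

The job is handed in: the dial is at its off stop, and the green marker is held upright and steady, nib about 5 cm above the middle of the heart; the hand-in returned no verdict.

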